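# Stow the lamp housing's bayonet cap in the push-latch drawer

## Task

First press the handleless drawer front in so that its touch latch lets go and it springs out, and pull it open. Then turn the winged bayonet cap of the leaning lamp housing a quarter turn counter-clockwise, lift it off and lay it flat in the drawer, wing up, without dropping it. Finally push the drawer shut until it latches again, and leave everything else on the table standing where it is.

Things in the scene. Friction and masses are not known exactly. Their poses are not given: they have to be found in the camera images.
- drawer (a joint): How far the drawer stands out, m: 0 latched, stop at +0.120. Push-push touch latch: press the front 5.5 to 7.5 mm inward past latched (about 6 N; stop at 7.8 mm), let go, and it springs out to about 0.055; then it slides freely (1 N, damped) and stays. To relatch, push it in (spring up to 5 N over the last 55 mm) to its stop, 5 mm past latched, and let go: it settles at 0.
- unit: Grey metal drawer unit, fixed to the table: 150 mm wide, 100 mm high, 215 mm deep, one handleless drawer. Origin: on the table under the middle of its front; x points into the unit (the drawer opens along -x, towards the robot's side), y to its left, z up.
- drawer_front (a point): Middle of the outer face of the drawer's front panel, 52 mm above the table; moves with the drawer; axes as the unit. The plain aluminium panel is 140 mm wide, 80 mm high (12 to 92 mm above the table), 12 mm thick; shut, its inner face lies against the unit's front. Once the drawer is ajar, its top edge can be hooked from behind by fingertips let down into the drawer.
- drawer_in (a point): Middle of the drawer's inner floor, 18 mm above the table, 72 mm behind the front panel's outer face; axes as the unit. Inside 92 mm wide (y); along x from 60 mm before this point to 76 mm behind it; the side walls reach 48 mm above the floor; the unit's roof is 72 mm above the floor.
- cap: Bayonet cap of the lamp housing, black plastic, about 0.1 kg: disc 46 mm across, 8 mm thick, two lugs at the underside (12 mm wide, 6 thick, 62 mm tip to tip) and a wing handle on top, 48 mm long, 12 mm thick, from 8 to 44 mm above the underside. Origin: centre of the underside; z up through the wing, x along wing and lugs, y across the wing (the faces to grip).
- housing: Lamp housing fixed to the table: finned aluminium drum, 84 mm across, on a grey foot, leaning 32 degrees from vertical along -x of the housing (towards the robot's side). Origin: centre of the foot's underside, z up. Its cap is a bayonet: held by two claws, freed by turning it a quarter turn counter-clockwise as seen looking onto the cap; the other way is blocked.
- seat (a point): Centre of the face the cap sits on, 135 mm high; z along the drum's leaning axis, out of the housing. Around it a rim 8 mm high, 76 mm across, and two claws 26 to 37 mm from the axis, up to 11.5 mm above the seat. Locked, the cap's x stands at -45 degrees from the seat's x about z. From 75 degrees of turn on, the lugs are clear and the cap draws straight off along z.
- carton_top: Cardboard carton 75 x 100 x 60 mm on top of the drawer unit, towards its back; bystander. Origin: centre of its underside.
- jar: Small jar, 40 mm across, 75 mm high, beside the drawer's path; bystander. Origin: centre of its underside.
- relay: Plug-in relay, white block 36 x 36 x 60 mm, on the other side of the drawer's path; bystander. Origin: centre of its underside.
- lampbox: Lamp carton 170 x 50 x 50 mm lying beside the lamp housing; bystander. Origin: centre of its underside.
- bulb: White compact lamp standing on its base, 48 mm across, 103 mm high, at the other side of the housing; bystander. Origin: centre of its underside.
- spray: Contact-cleaner can, 60 mm across, 170 mm high, between the unit and the housing, nearer the robot; bystander. Origin: centre of its underside.
- coupling: Steel ring 48 mm across, 30 mm high; bystander. Origin: centre of its underside.
- carton_lo: Cardboard carton 90 x 70 x 45 mm; bystander. Origin: centre of its underside.
Not all that is in view belongs to the job. Leave any turquoise or yellow look-alike of the cap alone.

How it is judged:
On the way, in this order (a step that is already met when the one before it is completed fails the run):
1. the latch has let go and the drawer has sprung out (more than 30 mm) (value of joint drawer above 0.03 m), for 0.2 s.
2. the cap is off the housing (more than 50 mm from its seat) with the drawer open (distance between cap and seat above 0.05 m and value of joint drawer above 0.03 m), for 0.1 s.
3. the cap lies flat in the open drawer, wing up, let go (x of cap in the frame of drawer_in between -0.045 and 0.06 m and y of cap in the frame of drawer_in between -0.03 and 0.03 m and z of cap in the frame of drawer_in between -0.004 and 0.006 m and angle between cap's own z axis and vertical below 0.15 rad and contact force between cap and the fingers below 0.1 N and value of joint drawer above 0.05 m), for 0.2 s.
At the end, for the whole second after the job is handed in: The drawer is latched shut (within 3 mm of 0) and still; the cap lies flat on the drawer's floor at rest, wing up (within 0.15 rad), its centre 45 mm before to 60 mm behind the drawer_in point and within 30 mm of it sideways (x of cap in the frame of drawer_in between -0.045 and 0.06 m and y of cap in the frame of drawer_in between -0.03 and 0.03 m and z of cap in the frame of drawer_in between -0.004 and 0.006 m and angle between cap's own z axis and vertical below 0.15 rad and value of joint drawer between -0.003 and 0.003 m and velocity of joint drawer between -0.01 and 0.01 m/s and linear speed of cap below 0.02 m/s); the robot touches nothing.
It fails at once if the cap was dropped (let go and falling faster than 0.7 m/s, some 25 mm of fall) (contact force between cap and the fingers below 0.1 N and linear speed of cap above 0.7 m/s).
It fails at once if a bystander was shifted more than 25 mm (distance of any of carton_top, jar, relay, lampbox, bulb, spray, coupling, carton_lo from where it was at the start of the episode above 0.025 m).
It fails at once if a bystander was tipped over (angle between any of carton_top, jar, relay, lampbox, bulb, spray, coupling, carton_lo's own z axis and vertical above 0.4 rad).
It also fails if it takes over 72 s, if anything falls off the work surface, if the arm or the gripper's body presses on something with over 40 N, if the wrist force passes 120 N, or if a joint passes its speed limit or range.

## Robot

A 6-joint arm with a two-finger parallel gripper is mounted at the origin on the work surface. World frame = base frame: x ahead of the robot, y to its left, z up, the work surface at z = 0. Lengths are in m, angles in rad, forces in N, time in s.
With the tool pointing down it reaches from about 0.375 to 0.9 m from the base axis. Payload 3.1 kg.
Tool frame: the origin (TCP) lies at the very end of the fingers, on their centre line; the grasp point (between the pads) lies 19 mm behind it; y points along the fingers, x is the direction in which the jaws open and shut, and the axes are right-handed (so a half turn about y gives the same grasp; the last joint's range is limited). The gripper opens to 87 mm and grips with 3 to 60 N. Pads are 19 mm wide; open, the fingers measure 117 mm over their backs; the gripper's body (75 mm by 190 mm) begins 51 mm behind the grasp point.
Start: joints at [-1.423, 0.527, 1.433, -0, 1.181, -0.178], TCP at [0.201, -0.592, 0.223] pointing down, gripper open.
Joint ranges: [-3.08, 3.08], [-0.75, 2.2], [0.22, 2.44], [-1.43, 4.57], [0, 2.65], [-2.85, 2.85]. Speed limits (rad/s): [2.79, 2.79, 3.14, 3.14, 3.14, 3.14].

## Interface

Orientations are given as a unit quaternion [x, y, z, w].
In Python, from rig import robot gives the robot as it stands.
- The arm moves only by the shell command python3 -m creep 'ROWS' [FORCE]. ROWS is JSON, a list of rows, each a list of 3 entries, a list of its own where there are three numbers: the shift along the tool's x, y, z in mm, then the turn about the tool's y in rad, then the opening, from 0 (shut) to 1 (fully open). A call has 1 to 8 rows; each row shifts and turns the commanded pose from where the row before left it, along the tool's axes as they then stand; what a row does not reach is not made up. A row lasts 1/10 s, in which the tool goes at most 50 mm and 8.59 degrees, less where a joint would pass 70% of its speed; a pose out of reach is approached as far as the arm can. A call with a gripper value outside its range is refused whole. The fingers move at their own pace and stop on an object; FORCE is the grip in N (left out, the last holds). Time passes only in rows, so rows that do not move let the fingers close. It gives the time, the measured TCP pose, the force and the opening at its end, in the units of the state.
- robot.get_obs(): the state, without advancing time (a new reading comes with each control period).
- robot.camera(name): name is "scene" or "top" or "wrist"; returns a dict with "pixels" (384x512x3 uint8, red, green, blue), "fx", "fy", "cx", "cy" (pixels), "k1" (the pictures are not rectified: a ray, as slopes to the right and down, at radius r is drawn at 1 + k1 r^2 times it, then the intrinsics apply), "position" and "rotation" of the camera in the world. Camera axes: x right, y up, looking along -z (the intrinsics and any distortion apply to the point x, -y, -z); pixel columns grow to the right and rows downward; lengths in m; the calibration is good to about 2 mm. A picture is of the moment at which its call begins. There is no depth.
- robot.hand_in(): hands the job in, once; it reports no verdict.
The state is a dict: "time": time; "q": joint angles; "joint_velocities": joint speeds; "joint_torque": joint torques, N m; "position": TCP position; "tool_rot": TCP orientation; "ft_force": force on the tool from outside, world axes, zero at the start; "moment": the same for the moment, N m; "grip_width": finger opening in m.
Only numpy, scipy, OpenCV 4.12 (cv2) and the standard library are available. Lean on these libraries where they do the work, as an engineer would, in place of code of your own. Each camera call takes 0.05 s, during which the arm holds its last target.

## Working session

There is one attempt and no reset: what is moved stays moved. The work goes in short steps, Python scripts to look and compute and a shell command to move; the robot and the scene stay as the last step left them, time stands still between calls to the robot, and variables do not carry over. Pictures are saved under pics/ and viewed, and the job is handed in when it is done.

```bash
ls; mkdir -p pics; python3 - <<'E'
from rig import robot
import cv2,json
o=robot.get_obs(); print({k:(v if not hasattr(v,'tolist') else v.tolist()) for k,v in o.items()})
for n in ["scene","top","wrist"]:
    c=robot.camera(n); cv2.imwrite(f"pics/{n}0.png",c["pixels"][:,:,::-1])
    print(n,{k:v for k,v in c.items() if k!="pixels"})
E
```

```text
pics
{'time': 0.0, 'q': [-1.4225024856097739, 0.5284178841621693, 1.433883945396645, -6.076662530291455e-05, 1.1813906300571178, -0.17849145459339844], 'joint_velocities': [0.0011056064043782497, -0.00042106381499145665, -0.0005618709451692816, -0.0018666681869097537, 0.0008924105839319888, -0.0009221484901711748], 'joint_torque': [0.0008082539898168761, -44.004149436950684, -17.658873796463013, 0.06321027176454663, 0.058185579255223274, -0.00017575362562638475], 'position': [0.20053302627597314, -0.5911927445796201, 0.2216071325240124], 'tool_rot': [-0.574159309775985, 0.41253159882795454, -0.41146914981778404, 0.5751972754753328], 'ft_force': [-0.41444025933220996, -1.0266721084185357, 0.9885886769812487], 'moment': [-0.02907072804617523, 0.006239985533318616, -0.019308036339394305], 'grip_width': 0.08726183870949615}
scene {'fx': 378.80850150248284, 'fy': 378.80850150248284, 'cx': 252.80465780800768, 'cy': 188.54657872169557, 'k1': 0.02457640444307124, 'position': array([ 1.17051219, -0.32366235,  0.78605423]), 'rotation': array([0.34124189, 0.19378944, 0.47111527, 0.78996837])}
top {'fx': 408.13684960749936, 'fy': 408.13684960749936, 'cx': 252.46385312867346, 'cy': 197.1020888327432, 'k1': -0.03207369873389775, 'position': array([4.13239471e-01, 4.43751933e-04, 1.38242317e+00]), 'rotation': array([ 0.04957482, -0.04209041, -0.69588755,  0.71520015])}
wrist {'fx': 327.53166085051595, 'fy': 327.53166085051595, 'cx': 255.14087620816545, 'cy': 187.81113814641586, 'k1': -0.06857781502840958, 'position': array([ 0.27940109, -0.56465032,  0.38253622]), 'rotation': array([-0.12222884,  0.08935565, -0.57590182,  0.80337586])}
```

View pics/scene0.png

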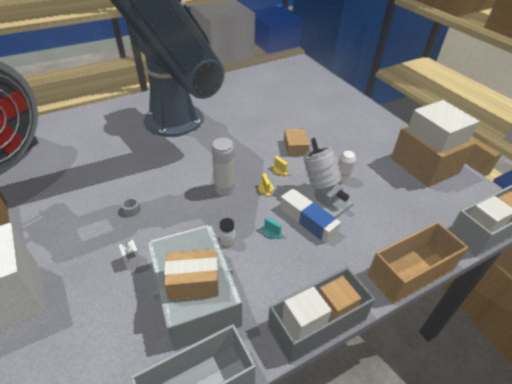

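View pics/top0.png

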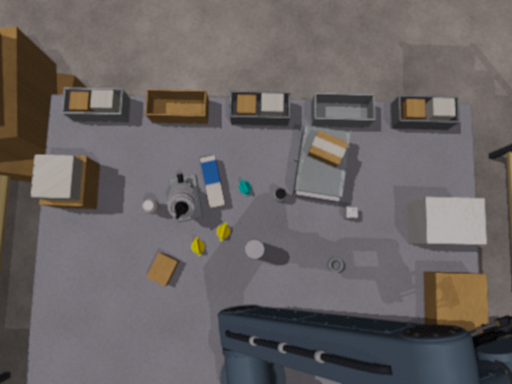

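View pics/wrist0.png

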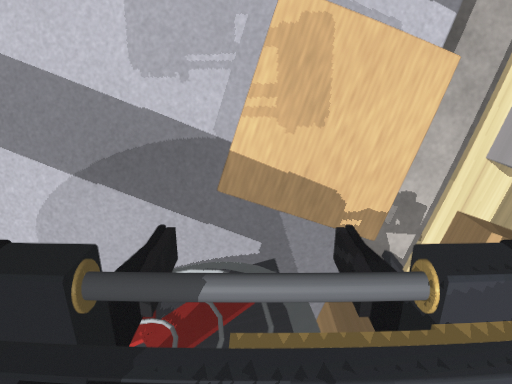

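Scene: the unit with its carton is at top pixels (322,165), the jar at (280,193) and the relay at (352,213). The housing with its black cap is at (182,205), and the spray can at (255,249). I'll zoom in and build the helpers.

```bash
cat > h.py <<'E'
import numpy as np,cv2
from scipy.spatial.transform import Rotation as R
from rig import robot
def ray(c,u,v):
    xd=(u-c["cx"])/c["fx"]; yd=(v-c["cy"])/c["fy"]; x,y=xd,yd
    for _ in range(30):
        s=1+c["k1"]*(x*x+y*y); x,y=xd/s,yd/s
    d=R.from_quat(c["rotation"]).apply([x,-y,-1]); return np.array(c["position"]),d/np.linalg.norm(d)
def onz(c,u,v,z):
    p,d=ray(c,u,v); return p+d*(z-p[2])/d[2]
def proj(c,P):
    q=R.from_quat(c["rotation"]).inv().apply(np.array(P)-c["position"])
    x=q[...,0]/-q[...,2]; y=-q[...,1]/-q[...,2]; s=1+c["k1"]*(x*x+y*y)
    return np.stack([c["cx"]+c["fx"]*x*s,c["cy"]+c["fy"]*y*s],-1)
def tri(c1,p1,c2,p2):
    a,d=ray(c1,*p1); b,e=ray(c2,*p2)
    s,t=np.linalg.lstsq(np.stack([d,-e],1),b-a,rcond=None)[0]
    return (a+s*d+b+t*e)/2, np.linalg.norm(a+s*d-b-t*e)
def crop(c,box,f,name):
    u0,v0,u1,v1=box
    im=cv2.resize(c["pixels"][v0:v1,u0:u1,::-1],None,fx=f,fy=f,interpolation=cv2.INTER_CUBIC)
    cv2.imwrite(f"pics/{name}.png",im)
E
python3 - <<'E'
from h import *
import pickle
t=robot.camera("top"); s=robot.camera("scene"); pickle.dump((t,s),open("c0.pkl","wb"))
crop(t,(285,120,365,225),6,"t_unit"); crop(t,(140,145,240,290),4,"t_house")
crop(s,(290,125,370,225),6,"s_house"); crop(s,(110,180,260,350),3.5,"s_unit")
E
```

```text
(no output)
```

View pics/t_unit.png

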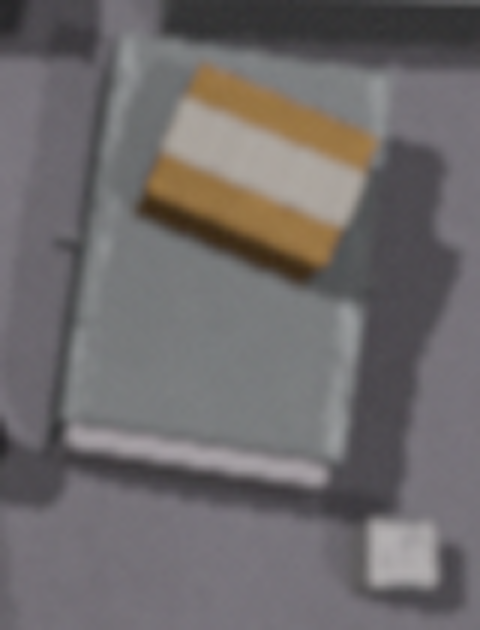

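View pics/t_house.png

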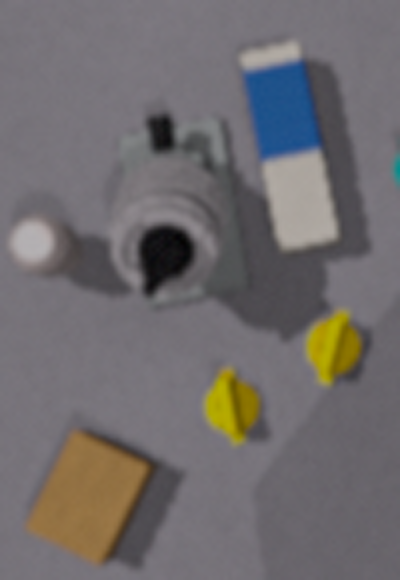

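View pics/s_house.png

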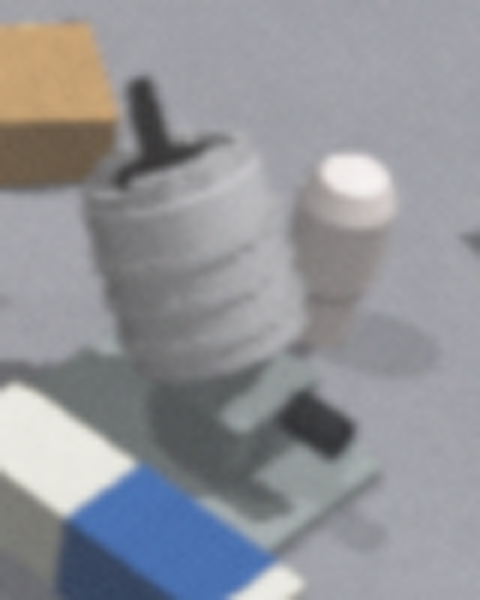

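View pics/s_unit.png

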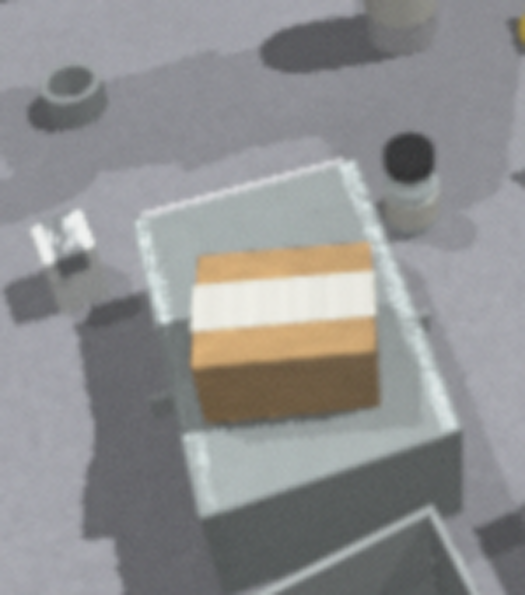

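```bash
python3 - <<'E'
from h import *
import pickle
t,s=pickle.load(open("c0.pkl","rb"))
np.set_printoptions(precision=4,suppress=True)
tp=lambda u,v:(285+u/6,120+v/6); sp=lambda u,v:(110+u/3.5,180+v/3.5)
th=lambda u,v:(140+u/4,145+v/4); sh=lambda u,v:(290+u/6,125+v/6)
A=onz(t,*tp(66,449),.092);B=onz(t,*tp(325,487),.092)
print("front top",A,B,np.linalg.norm(A-B),(A+B)/2)
A2=onz(t,*tp(66,424),.092);B2=onz(t,*tp(330,460),.092);print("inner edge",A2,B2)
for n,p in dict(fl=(138,218),fr=(348,160),bl=(202,515),br=(460,432)).items(): print("scene roof",n,onz(s,*sp(*p),.1 if n[0]=='b' else .092))
for n,p in dict(bl=(118,38),br=(392,70)).items(): print("top roof",n,onz(t,*tp(*p),.1))
print("seat rim",tri(t,th(163,243),s,sh(172,172)))
print("wing tip", tri(t,th(150,290),s,sh(141,80)))
print("foot right",onz(t,*th(222,118),.01),onz(t,*th(247,287),.01), "left",onz(t,*th(122,140),.01))
print("jar",onz(t,280.5,193.5,.075),onz(s,*sp(409,157),.075),"relay",onz(t,*tp(402,555),.06),"spray",onz(t,255.5,249,.17),"bulb",onz(t,*th(33,243),.1),"bulb s",onz(s,*sh(355,175),.103))
lb=[(240,52),(300,40),(342,240),(282,250)]
print("lampbox",[onz(t,*th(*p),.05)[:2] for p in lb])
E
```

```text
front top [ 0.5924 -0.1221  0.092 ] [ 0.5757 -0.2598  0.092 ] 0.13867781743861482 [ 0.5841 -0.1909  0.092 ]
inner edge [ 0.6058 -0.1219  0.092 ] [ 0.5903 -0.2624  0.092 ]
scene roof fl [ 0.5863 -0.261   0.092 ]
scene roof fr [ 0.6052 -0.1198  0.092 ]
scene roof bl [ 0.8037 -0.293   0.1   ]
scene roof br [ 0.8264 -0.1486  0.1   ]
top roof bl [ 0.8163 -0.1464  0.1   ]
top roof br [ 0.8025 -0.2945  0.1   ]
seat rim (array([0.5436, 0.237 , 0.136 ]), np.float64(0.002488913402805323))
wing tip (array([0.5057, 0.2412, 0.1617]), np.float64(0.0047355277405733785))
foot right [0.6648 0.2146 0.01  ] [0.5206 0.1868 0.01  ] left [0.6435 0.2995 0.01  ]
jar [ 0.5978 -0.0736  0.075 ] [ 0.6089 -0.0759  0.075 ] relay [ 0.5438 -0.308   0.06  ] spray [0.4172 0.0023 0.17  ] bulb [0.5438 0.3463 0.1   ] bulb s [0.5551 0.3437 0.103 ]
lampbox [array([0.7139, 0.1959]), array([0.7254, 0.1462]), array([0.5583, 0.1049]), array([0.5487, 0.1539])]
```

```bash
cat >> h.py <<'E'
np.set_printoptions(precision=4,suppress=True)
def plan(target,jaw_yaw,o=None):
    """total turn about tool y then shift (tool axes after the turn) in mm"""
    o=o or robot.get_obs(); r=R.from_quat(o["tool_rot"]); M=r.as_matrix()
    cur=np.arctan2(M[1,0],M[0,0]); d=(jaw_yaw-cur+np.pi/2)%np.pi-np.pi/2
    # y tool is down => turn about tool y by +a changes world yaw by -a
    a=d*np.sign(M[2,1]); M2=(r*R.from_rotvec([0,a,0])).as_matrix()
    dp=np.array(target)-o["position"]
    print("pos",np.array(o["position"]),"toolaxes x",M[:,0],"y",M[:,1],"jawyaw",cur,"q6",o["q"][5])
    print("turn",round(a,3),"rows",abs(a)/.15,"then shift",M2.T@dp*1000,"mm; if shift w/o turn",M.T@dp*1000)
def show():
    o=robot.get_obs(); print(o["time"],o["position"],R.from_quat(o["tool_rot"]).as_matrix()[:,0],o["ft_force"],o["grip_width"],np.array(o["q"]))
E
python3 - <<'E'
from h import *
xu=np.array([.9928,-.1197]);F=np.array([.584,-.191]);P=F-xu*.045
plan([*P,.2],np.pi/2-.12)
E
```

```text
pos [ 0.2006 -0.5916  0.222 ] toolaxes x [ 0.321  -0.9471 -0.001 ] y [-0.0001  0.001  -1.    ] jawyaw -1.2440579743676716 q6 -0.1784807143076641
turn 0.447 rows 2.978255682848167 then shift [-443.5621   22.4318  287.6878] mm; if shift w/o turn [-275.7427   22.4318  451.0849]
```

```bash
python3 -m creep '[[[0,0,0],0.149,0],[[0,0,0],0.149,0],[[0,0,0],0.149,0],[[-40,0,26],0,0],[[-40,0,26],0,0],[[-40,0,26],0,0],[[-40,0,26],0,0],[[-40,0,26],0,0]]' 10; python3 - <<'E'
from h import *
xu=np.array([.9928,-.1197]);F=np.array([.584,-.191]);P=F-xu*.045
plan([*P,.2],np.pi/2-.12)
E
```

```text
time: 1.05
position: [0.3546, -0.4074, 0.2226]
tool_rot: [0.469, -0.529, 0.529, -0.469]
ft_force: [1.3, -0.3, 0.7]
grip_width: 0.031
pos [ 0.3546 -0.4074  0.2226] toolaxes x [-0.1205 -0.9927  0.0001] y [ 0.0002 -0.0001 -1.    ] jawyaw -1.6916302250641513 q6 0.6298679733298734
turn -0.001 rows 0.0055593217950307885 then shift [-242.3454   22.5846  156.8654] mm; if shift w/o turn [-242.4761   22.5846  156.6633]
```

```bash
python3 -m creep '[[[-45,0,20],0,0],[[-45,0,20],0,0],[[-45,0,20],0,0],[[-45,0,20],0,0],[[-45,0,20],0,0],[[-17,20,25],0,0],[[0,20,20],0,0],[[0,20,0],0,0]]'; python3 - <<'E'
from h import *
show()
crop(robot.camera("wrist"),(0,0,512,384),1.5,"w1")
E
```

```text
time: 1.85
position: [0.5301, -0.1859, 0.1624]
tool_rot: [0.469, -0.527, 0.53, -0.47]
ft_force: [-0.2, -0.3, -0.2]
grip_width: 0.0005
1.85 [ 0.5301 -0.1859  0.1624] [-0.117  -0.9931  0.0017] [-0.1784 -0.3148 -0.2416] 0.0005033050759052026 [-0.5363  0.5197  1.6564  0.0003  0.9607  1.1516]
```

View pics/w1.png

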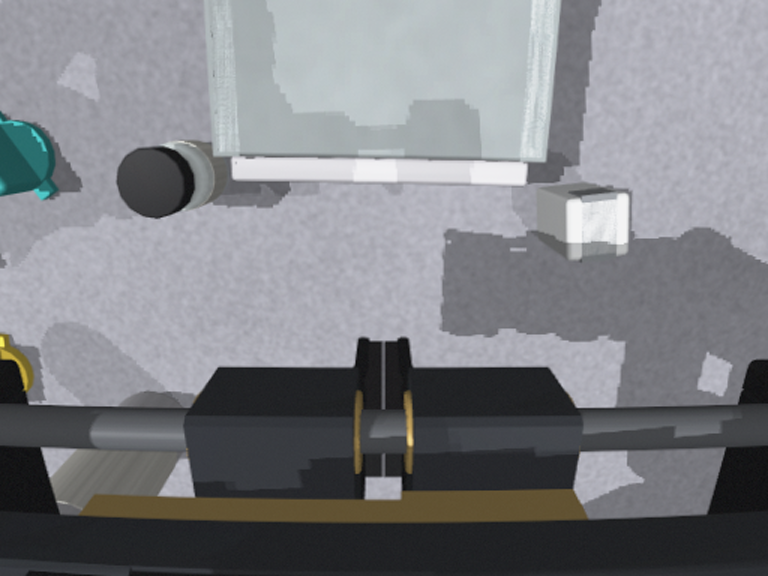

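The wrist view shows the panel's outer top edge running from (232,181) to (527,184) and the tool centred on it at (383,·). I'll cast those rays onto z=0.092.

```bash
python3 - <<'E'
from h import *
c=robot.camera("wrist")
A=onz(c,232/1.5,180/1.5,.092);B=onz(c,527/1.5,184/1.5,.092)
print(A,B,np.linalg.norm(A-B),(A+B)/2,np.arctan2((A-B)[1],(A-B)[0])-np.pi/2)
E
```

```text
[ 0.5945 -0.1222  0.092 ] [ 0.5766 -0.2567  0.092 ] 0.13572230635743787 [ 0.5855 -0.1895  0.092 ] -0.13195018139655312
```

```bash
python3 -m creep '[[[0,40,0],0,0],[[0,40,0],0,0],[[0,27,0],0,0],[[0,0,20],0,0],[[0,0,12],0,0],[[0,0,4],0,0],[[0,0,0],0,0]]' 20; python3 -m creep '[[[0,0,3],0,0],[[0,0,0],0,0]]'
```

```text
time: 2.65
position: [0.5629, -0.1908, 0.0563]
tool_rot: [0.469, -0.529, 0.53, -0.469]
ft_force: [-0.9, 1.0, -0.4]
grip_width: 0.0007
time: 2.85
position: [0.5652, -0.1908, 0.056]
tool_rot: [0.469, -0.529, 0.529, -0.469]
ft_force: [-0.8, -0.7, -0.3]
grip_width: 0.0007
```

```bash
for i in 1 2; do python3 -m creep '[[[0,0,4],0,0],[[0,0,0],0,0]]'; done
```

```text
time: 3.05
position: [0.5698, -0.1914, 0.0558]
tool_rot: [0.469, -0.529, 0.529, -0.469]
ft_force: [-0.5, -0.5, 0.3]
grip_width: 0.0004
time: 3.25
position: [0.574, -0.1919, 0.0556]
tool_rot: [0.469, -0.529, 0.529, -0.469]
ft_force: [-0.7, 0.5, 0.3]
grip_width: -0.0002
```

```bash
for i in 1 2; do python3 -m creep '[[[0,0,3],0,0],[[0,0,0],0,0]]'; done
```

```text
time: 3.45
position: [0.5768, -0.1922, 0.0555]
tool_rot: [0.469, -0.529, 0.529, -0.469]
ft_force: [-0.3, 0.5, 0.1]
grip_width: 0.0004
time: 3.65
position: [0.5778, -0.1921, 0.0554]
tool_rot: [-0.47, 0.53, -0.528, 0.468]
ft_force: [-5.2, -1.1, 1.7]
grip_width: 0.0007
```

```bash
for i in 1 2 ; do python3 -m creep '[[[0,0,2],0,0],[[0,0,0],0,0]]'; done
```

```text
time: 3.85
position: [0.5796, -0.1923, 0.0554]
tool_rot: [-0.47, 0.53, -0.528, 0.468]
ft_force: [-3.8, -0.5, 3.1]
grip_width: 0.0003
time: 4.05
position: [0.5813, -0.1925, 0.0554]
tool_rot: [-0.47, 0.53, -0.528, 0.468]
ft_force: [-5.4, -0.6, 3.4]
grip_width: 0.0003
```

```bash
python3 -m creep '[[[0,0,2],0,0],[[0,0,0],0,0]]'; python3 -m creep '[[[0,0,1],0,0],[[0,0,0],0,0]]'
```

```text
time: 4.25
position: [0.5831, -0.1928, 0.0554]
tool_rot: [-0.47, 0.53, -0.528, 0.468]
ft_force: [-5.4, -0.1, 3.8]
grip_width: 0.0004
time: 4.45
position: [0.5837, -0.1928, 0.0553]
tool_rot: [-0.47, 0.531, -0.527, 0.468]
ft_force: [-6.9, -1.1, 3.5]
grip_width: 0.0007
```

```bash
python3 -m creep '[[[0,0,-30],0,0],[[0,0,-45],0,0],[[0,0,-15],0,0],[[0,-45,0],0,0],[[0,-45,0],0,0]]'; python3 - <<'E'
from h import *
show()
crop(robot.camera("wrist"),(0,0,512,384),1.5,"w2")
E
```

```text
time: 4.95
position: [0.496, -0.182, 0.1452]
tool_rot: [-0.469, 0.53, -0.528, 0.469]
ft_force: [0.8, -1.1, 0.1]
grip_width: 0.0004
4.95 [ 0.496  -0.182   0.1452] [-0.121  -0.9927 -0.0019] [ 0.8281 -1.1056  0.0996] 0.00037972968307922576 [-0.5637  0.51    1.748   0.0009  0.8866  1.1278]
```

View pics/w2.png

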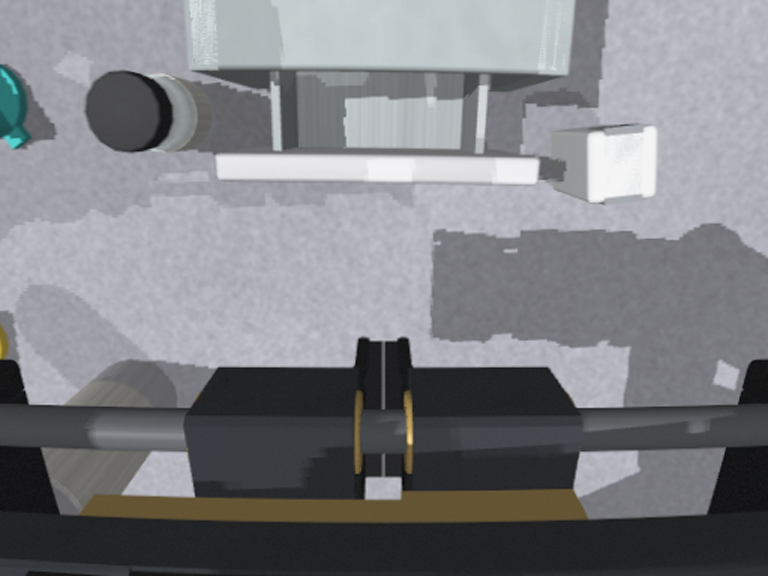

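```bash
python3 - <<'E'
from h import *
F=np.array([.585,-.190]);xu=np.array([.9925,-.122])
plan([*(F-.0145*xu),.068],np.pi/2-.122)
E
python3 -m creep '[[[0,0,25],0,0],[[0,0,35],0,0],[[0,0,15],0,0],[[0,30,0],0,0],[[0,35,0],0,0],[[0,12,0],0,0],[[0,0,-10],0,0],[[0,0,-5],0,0]]'
```

```text
pos [ 0.501  -0.1847  0.153 ] toolaxes x [-0.1202 -0.9927  0.0049] y [ 0.0115 -0.0064 -0.9999] jawyaw -1.691336854262631 q6 1.1277677870405092
turn 0.001 rows 0.009729816881769437 then shift [-5.3368 85.8624 68.4724] mm; if shift w/o turn [-5.2368 85.8624 68.4801]
time: 5.8
position: [0.5558, -0.1895, 0.069]
tool_rot: [-0.469, 0.529, -0.529, 0.469]
ft_force: [-0.1, -0.6, -0.1]
grip_width: 0.0005
```

```bash
python3 -m creep '[[[0,0,-8],0,0],[[0,0,-8],0,0],[[0,0,-10],0,0],[[0,0,-10],0,0],[[0,0,-10],0,0],[[0,0,-10],0,0],[[0,0,-8],0,0],[[0,0,0],0,0]]'
```

```text
time: 6.6
position: [0.492, -0.1819, 0.0686]
tool_rot: [-0.469, 0.529, -0.529, 0.469]
ft_force: [1.7, -0.7, 1.1]
grip_width: 0.0001
```

```bash
python3 -m creep '[[[0,0,8],0,0],[[0,-45,0],0,0],[[0,-50,0],0,0],[[0,-50,0],0,0],[[0,-50,0],0,0],[[-40,0,-20],0,0],[[-50,0,-10],0,0],[[-50,0,-10],0,0]]'; python3 - <<'E'
from h import *
crop(robot.camera("top"),(90,100,390,300),2.6,"t3")
plan([.40,.21,.27],np.pi/2+.1)
E
```

```text
time: 7.4
position: [0.477, -0.0399, 0.2636]
tool_rot: [-0.469, 0.53, -0.529, 0.468]
ft_force: [0.3, 0.1, 1.0]
grip_width: 0.0005
pos [ 0.4743 -0.0318  0.2631] toolaxes x [-0.1163 -0.9932 -0.0068] y [-0.0057  0.0076 -1.    ] jawyaw -1.6873158523440408 q6 1.3783596663161095
turn -0.217 rows 1.4434635036609638 then shift [-248.0853   -4.6397  -49.772 ] mm; if shift w/o turn [-231.6002   -4.6397 -101.9065]
```

View pics/t3.png

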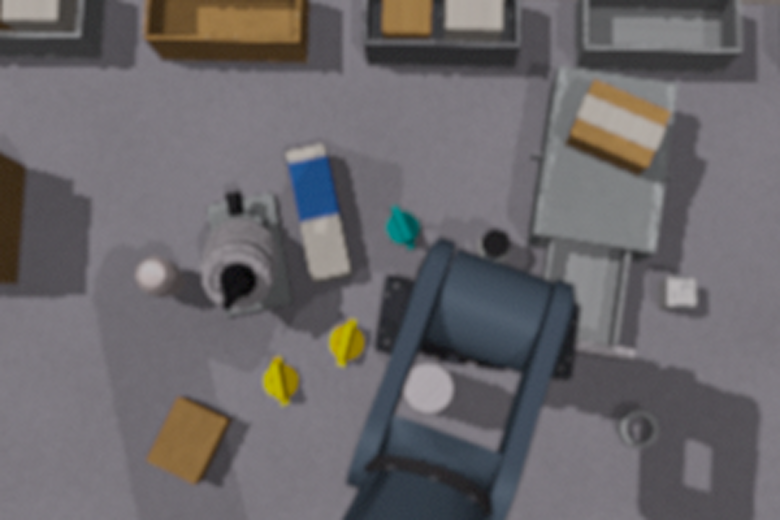

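The drawer stands wide open in the top view, and every bystander is still in place. Next I'll go to a viewing pose in front of the housing.

```bash
python3 -m creep '[[[0,0,0],-0.11,0],[[0,0,0],-0.107,0.3],[[-45,0,-10],0,0.4],[[-45,0,-10],0,0.4],[[-45,0,-10],0,0.4],[[-45,0,-10],0,0.4],[[-45,0,-10],0,0.4],[[-10,0,0],0,0.4]]'; python3 - <<'E'
from h import *
import pickle
show()
c=robot.camera("wrist");pickle.dump(c,open("cw.pkl","wb"))
crop(c,(0,0,512,384),1.5,"w4")
E
```

```text
time: 8.25
position: [0.4026, 0.191, 0.263]
tool_rot: [0.526, -0.475, 0.473, -0.524]
ft_force: [0.0, -0.4, -0.5]
grip_width: 0.0342
8.25 [0.4026 0.191  0.263 ] [ 0.1021 -0.9948 -0.0005] [ 0.004  -0.3729 -0.4854] 0.0342138243458575 [0.1905 0.2304 1.8072 0.001  1.1081 1.6586]
```

View pics/w4.png

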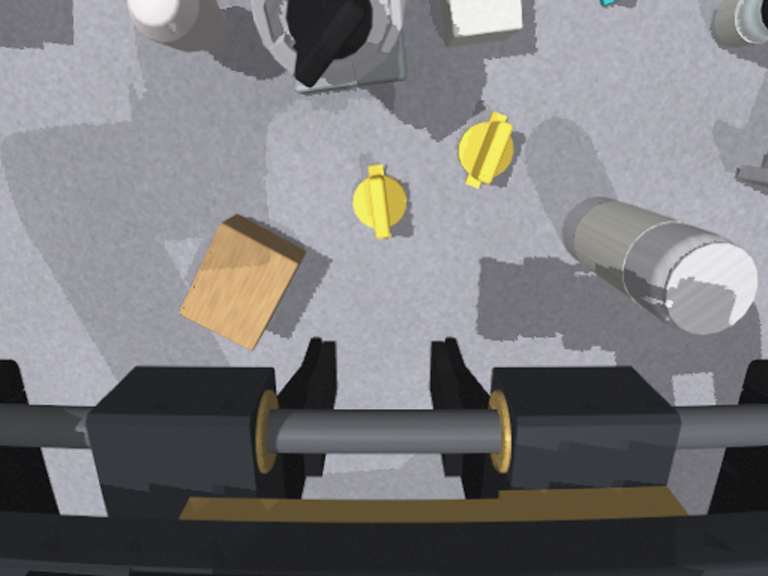

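The cap's wing is at the top edge of the wrist picture, around (330,45), partly cut off. I'll move 65 mm forward and look again.

```bash
python3 -m creep '[[[-10,0,30],0,0.4],[[-10,0,30],0,0.4],[[0,0,10],0,0.4],[[0,0,0],0,0.4]]'; python3 - <<'E'
from h import *
import pickle
show()
c=robot.camera("wrist");pickle.dump(c,open("cw.pkl","wb"))
crop(c,(120,0,400,210),2.8,"w5")
E
```

```text
time: 8.7
position: [0.4749, 0.2133, 0.2629]
tool_rot: [0.524, -0.475, 0.476, -0.523]
ft_force: [-0.9, -0.2, 0.4]
grip_width: 0.0346
8.7 [0.4749 0.2133 0.2629] [ 0.0955 -0.9954  0.001 ] [-0.8581 -0.1984  0.3775] 0.03461981522073398 [ 0.2079  0.3381  1.6418 -0.001   1.1627  1.6835]
```

View pics/w5.png

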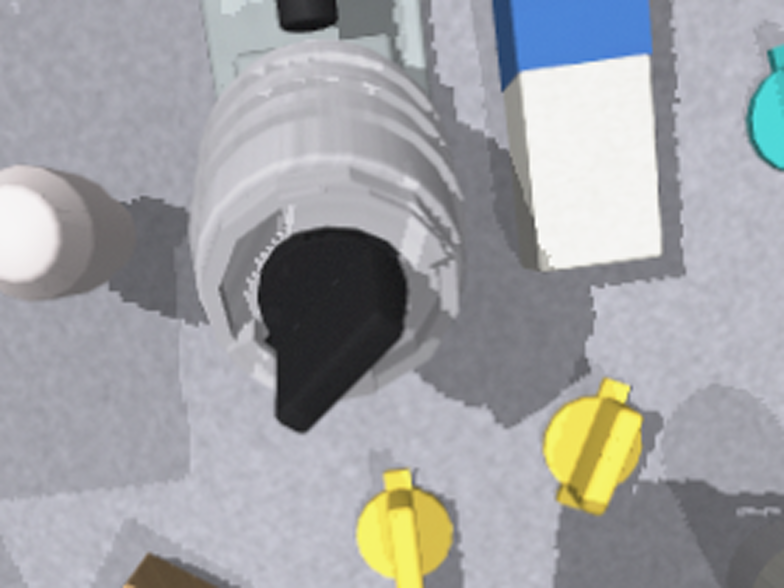

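```bash
python3 - <<'E'
from h import *
import pickle
c=pickle.load(open("cw.pkl","rb"))
im=c["pixels"][60:165,190:290,::-1].astype(float)
im=np.clip((im-10)*4,0,255).astype(np.uint8)
cv2.imwrite("pics/w6.png",cv2.resize(im,None,fx=5.5,fy=5.5,interpolation=cv2.INTER_CUBIC))
E
```

```text
(no output)
```

View pics/w6.png

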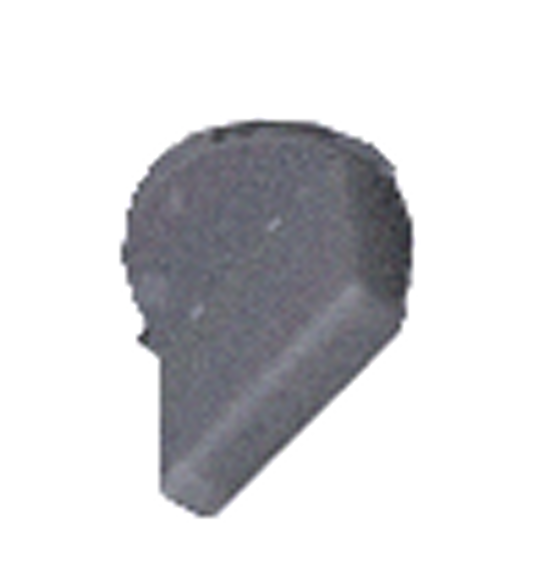

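```bash
python3 - <<'E'
from h import *
import pickle
c=pickle.load(open("cw.pkl","rb"))
p=lambda u,v:(190+u/5.5,60+v/5.5)
a=onz(c,*p(186,502),.1633);b=onz(c,*p(382,305),.1813);m=onz(c,*p(285,403),.1723)
print(a,b,m,np.linalg.norm(a-b))
d=(b-a); print("yaw housing from wing",np.degrees(np.arctan2(d[1],d[0])+np.arctan2(np.sin(np.pi/4),np.cos(np.pi/4)*np.cos(np.radians(32)))))
t,s=pickle.load(open("c0.pkl","rb"))
print("wing lower tip tri top/scene->", )
for y in (0.15,.2,.25):
    z=np.array([-np.sin(np.radians(32))*np.cos(y),-np.sin(np.radians(32))*np.sin(y),np.cos(np.radians(32))])
    S=m-.044*z; print(y,"seat",S)
    e=[np.array([np.cos(y)*.8480,np.sin(y)*.848,.53]),np.array([-np.sin(y),np.cos(y),0])]
    ring=np.array([S+.008*z+.042*(np.cos(k)*e[0]+np.sin(k)*e[1]) for k in np.linspace(0,6.28,40)])
    print("disc top centre in w6:",(proj(c,S+.008*z)-[190,60])*5.5)
    for cc,n in((c,"w"),):
        im=cc["pixels"][:,:,::-1].copy()
        im=cv2.resize(im[0:210,120:400],None,fx=2.8,fy=2.8)
        cv2.polylines(im,[((proj(cc,ring)-[120,0])*2.8).astype(int)],True,(0,0,255),1)
        if y==.2: cv2.imwrite("pics/w7.png",im)
E
```

```text
[0.5044 0.242  0.1633] [0.537  0.2166 0.1813] [0.5215 0.2285 0.1723] 0.04505070089874759
yaw housing from wing 11.728834208884109
wing lower tip tri top/scene->
0.15 seat [0.5446 0.232  0.135 ]
disc top centre in w6: [284.5529 250.1459]
0.2 seat [0.5444 0.2332 0.135 ]
disc top centre in w6: [278.3328 250.6629]
0.25 seat [0.5441 0.2343 0.135 ]
disc top centre in w6: [272.1505 251.4974]
```

View pics/w7.png

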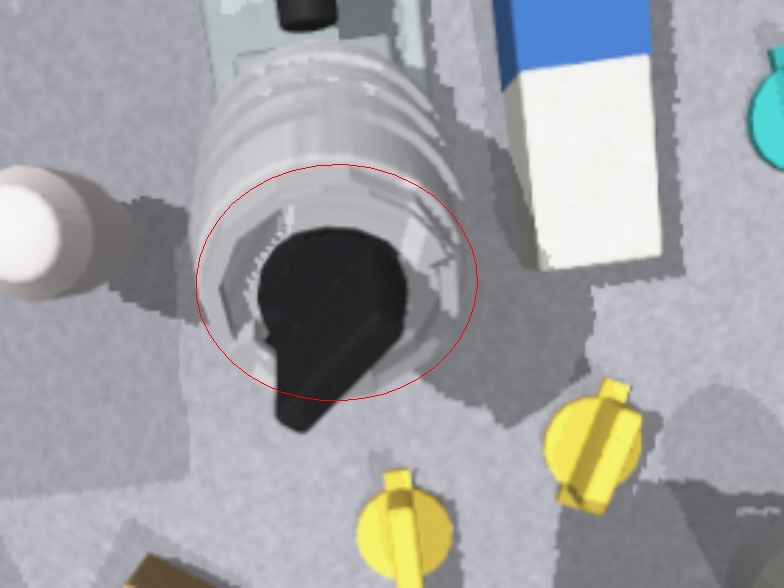

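```bash
python3 -m creep '[[[0,0,0],0.148,0.4],[[0,0,0],0.148,0.4],[[0,0,0],0.148,0.4],[[0,0,0],0.148,0.4],[[0,0,0],0,0.4]]'; python3 - <<'E'
from h import *
plan([.526,.231,.200],-2.065)
plan([.526,.231,.160],-2.065)
E
```

```text
time: 9.25
position: [0.4718, 0.2135, 0.2633]
tool_rot: [-0.363, 0.608, -0.607, 0.361]
ft_force: [0.2, -0.6, 0.7]
grip_width: 0.0348
pos [0.4718 0.2135 0.2633] toolaxes x [-0.4757 -0.8796  0.0018] y [-0.0023 -0.0008 -1.    ] jawyaw -2.066521649807939 q6 2.275763539262821
turn -0.002 rows 0.010144332052925975 then shift [-41.2746  63.2085  39.5374] mm; if shift w/o turn [-41.3347  63.2085  39.4745]
pos [0.4718 0.2135 0.2633] toolaxes x [-0.4757 -0.8796  0.0018] y [-0.0023 -0.0008 -1.    ] jawyaw -2.066521649807939 q6 2.275763539262821
turn -0.002 rows 0.010144332052925975 then shift [-41.3463 103.2083  39.601 ] mm; if shift w/o turn [-41.4066 103.2083  39.538 ]
```

```bash
python3 -m creep '[[[-20,0,20],0,0.4],[[-21,0,20],0,0.4],[[0,32,0],0,0.4],[[0,32,0],0,0.4],[[0,0,0],0,0.4]]'; python3 - <<'E'
from h import *
show()
c=robot.camera("wrist")
crop(c,(130,100,390,310),2.8,"w8")
crop(robot.camera("scene"),(270,90,400,230),4,"s8")
E
```

```text
time: 9.75
position: [0.5238, 0.2301, 0.1954]
tool_rot: [-0.367, 0.608, -0.606, 0.359]
ft_force: [-0.9, -0.2, 0.1]
grip_width: 0.035
9.75 [0.5238 0.2301 0.1954] [-0.4731 -0.881   0.0078] [-0.9369 -0.1826  0.1265] 0.03498226948994529 [ 0.2188  0.4942  1.5873 -0.0002  1.0718  2.2826]
```

View pics/w8.png

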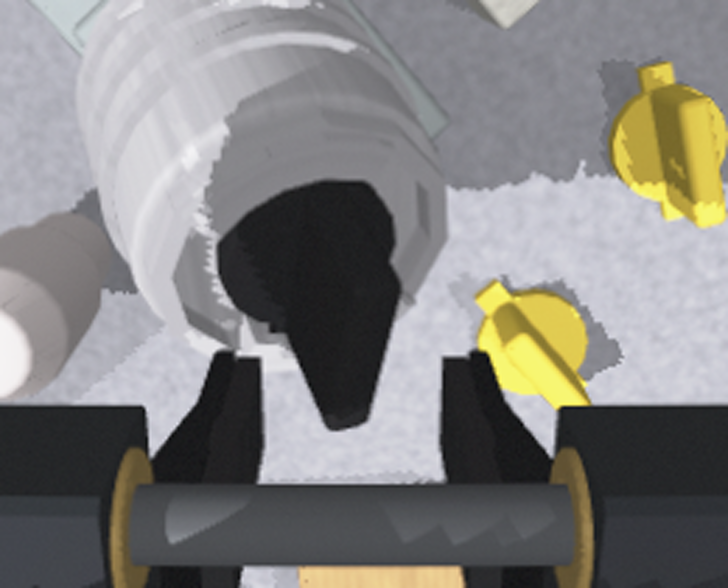

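View pics/s8.png

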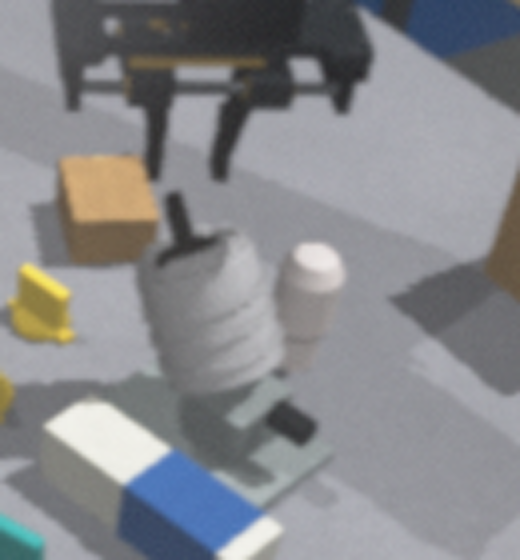

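The wing lies centred between the open fingers: it is at column ~350 in the crop, and the pads are at 262 and 442. Descending to z≈0.160.

```bash
python3 -m creep '[[[0,15,0],0,0.4],[[0,14,2],0,0.4],[[0,6,0],0,0.4],[[0,0,0],0,0.4]]' 20;python3 -m creep '[[[0,0,0],0,0.1],[[0,0,0],0,0.1],[[0,0,0],0,0.05],[[0,0,0],0,0.05]]' 20
```

```text
time: 10.25
position: [0.5294, 0.2305, 0.1643]
tool_rot: [-0.363, 0.607, -0.607, 0.362]
ft_force: [-0.7, -0.6, 0.3]
grip_width: 0.0353
time: 10.65
position: [0.5296, 0.2303, 0.1653]
tool_rot: [0.363, -0.607, 0.607, -0.362]
ft_force: [-2.6, -2.8, 4.2]
grip_width: 0.0149
```

```bash
python3 - <<'E'
from h import *
show()
c=robot.camera("wrist")
crop(c,(130,100,390,310),2.8,"w9")
E
```

```text
10.65 [0.5296 0.2303 0.1653] [-0.4748 -0.8801  0.0008] [-2.5845 -2.8032  4.1971] 0.01489159145195728 [ 0.2172  0.5362  1.6102 -0.0009  0.9955  2.2832]
```

View pics/w9.png

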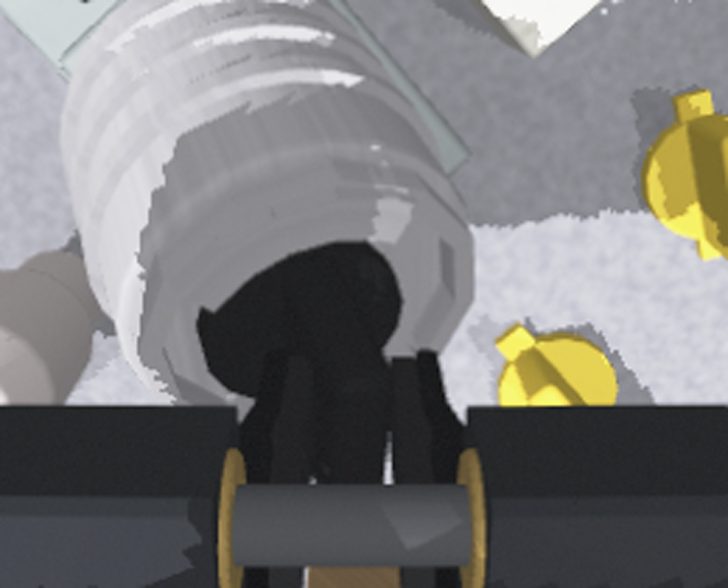

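```bash
python3 -m creep '[[[0,0,0],0,0.3],[[0,0,0],0,0.3],[[1,6,-3],0,0.3],[[0,0,0],0,0.1],[[0,0,0],0,0.05],[[0,0,0],0,0.05]]' 25;python3 -m creep '[[[0,0,0],-0.1,0.05],[[0,0,0],-0.1,0.05],[[0,0,0],0,0.05]]'
```

```text
time: 11.3
position: [0.5265, 0.2319, 0.1589]
tool_rot: [-0.362, 0.608, -0.607, 0.362]
ft_force: [-2.3, 2.0, 5.0]
grip_width: 0.016
time: 11.6
position: [0.5268, 0.2309, 0.16]
tool_rot: [0.422, -0.567, 0.568, -0.422]
ft_force: [-3.3, -2.5, 8.8]
grip_width: 0.0143
```

```bash
python3 -m creep '[[[0,0,0],-0.1,0.05],[[0,0,0],-0.1,0.05],[[0,0,0],-0.1,0.05],[[0,0,0],0,0.05]]';python3 -m creep '[[[0,0,0],-0.1,0.05],[[0,0,0],-0.1,0.05],[[0,0,0],0,0.05]]'; python3 -c "
from h import *
show();c=robot.camera('wrist')
crop(c,(130,60,390,310),2.4,'w10')"
```

```text
time: 12.0
position: [0.5272, 0.231, 0.1602]
tool_rot: [-0.501, 0.498, -0.499, 0.502]
ft_force: [-2.9, -2.7, 9.9]
grip_width: 0.0119
time: 12.3
position: [0.5272, 0.231, 0.1595]
tool_rot: [-0.548, 0.446, -0.447, 0.549]
ft_force: [-1.5, -0.2, 6.5]
grip_width: 0.0119
12.3 [0.5272 0.231  0.1595] [ 0.2032 -0.9791  0.0006] [-1.4703 -0.2031  6.47  ] 0.011922597928422256 [ 0.2192  0.5413  1.6213 -0.0007  0.9775  1.5858]
```

View pics/w10.png

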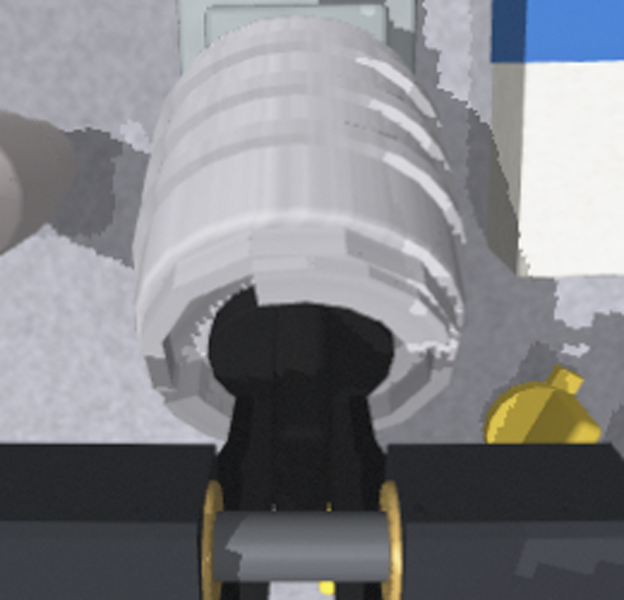

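The wing is flat in the pads (width 11.9 mm) and the cap has turned halfway. I'll keep turning.

```bash
python3 -m creep '[[[0,0,0],-0.1,0.05],[[0,0,0],-0.1,0.05],[[0,0,0],-0.1,0.05],[[0,0,0],0,0.05]]';python3 -m creep '[[[0,0,0],-0.1,0.05],[[0,0,0],-0.1,0.05],[[0,0,0],-0.1,0.05],[[0,0,0],0,0.05]]'; python3 -c "
from h import *
show();c=robot.camera('wrist')
crop(c,(130,60,390,310),2.4,'w11');crop(robot.camera('scene'),(270,90,400,230),4,'s11')"
```

```text
time: 12.75
position: [0.5254, 0.2303, 0.159]
tool_rot: [0.61, -0.36, 0.359, -0.608]
ft_force: [-3.7, -2.1, 7.1]
grip_width: 0.0123
time: 13.15
position: [0.5252, 0.2313, 0.1587]
tool_rot: [0.656, -0.266, 0.264, -0.655]
ft_force: [-3.9, -0.0, 5.3]
grip_width: 0.0148
13.15 [0.5252 0.2313 0.1587] [ 0.7185 -0.6955 -0.0025] [-3.9212 -0.0478  5.3058] 0.014775772001040645 [0.2196 0.5417 1.6232 0.0012 0.9797 0.9881]
```

View pics/w11.png

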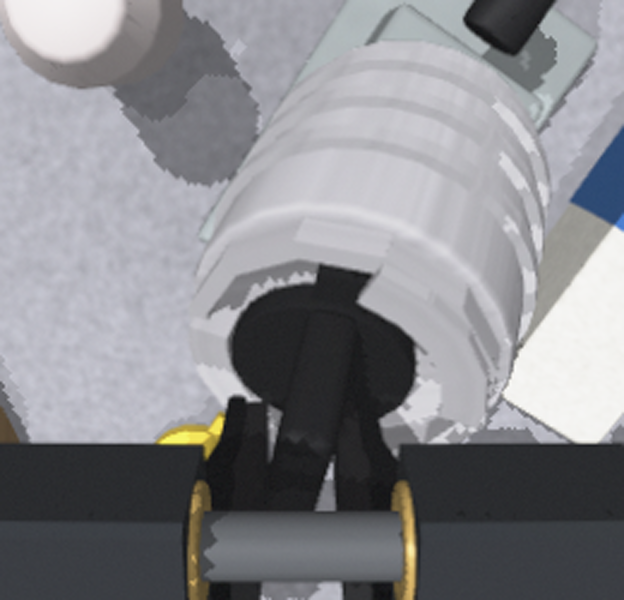

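View pics/s11.png

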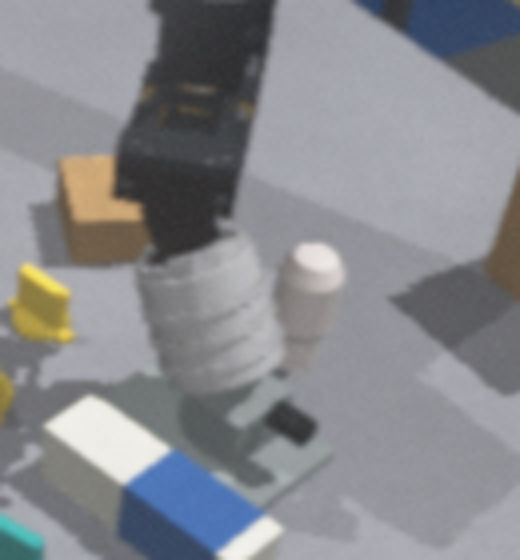

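```bash
python3 -m creep '[[[0,0,0],-0.06,0.05],[[0,0,0],0,0.0],[[0,0,0],0,0]]' 30; python3 - <<'E'
from h import *
o=robot.get_obs();M=R.from_quat(o["tool_rot"]).as_matrix()
y=.21;n=np.array([-.53*np.cos(y),-.53*np.sin(y),.848]);print(M.T@n*10)
show()
E
```

```text
time: 13.55
position: [0.5249, 0.2309, 0.159]
tool_rot: [0.664, -0.247, 0.245, -0.662]
ft_force: [-5.7, -2.4, 7.4]
grip_width: 0.0148
[-3.2286 -8.4604 -4.2424]
13.55 [0.5249 0.2309 0.159 ] [ 0.758  -0.6522 -0.0023] [-5.7148 -2.4078  7.4031] 0.01484411202913948 [0.2195 0.5412 1.6235 0.0002 0.9806 0.9299]
```

```bash
python3 -m creep '[[[-1.6,-4.2,-2.1],0,0],[[-1.6,-4.2,-2.1],0,0],[[0,0,0],0,0]]'; python3 -c "
from h import *
show();c=robot.camera('wrist')
crop(c,(130,60,390,310),2.4,'w12')"
```

```text
time: 13.85
position: [0.5244, 0.2301, 0.167]
tool_rot: [-0.662, 0.243, -0.247, 0.664]
ft_force: [1.1, 1.9, 2.5]
grip_width: 0.0118
13.85 [0.5244 0.2301 0.167 ] [ 0.7598 -0.6501  0.0038] [1.1219 1.8552 2.547 ] 0.011813222833888503 [ 0.2187  0.5258  1.6257 -0.0005  0.9842  0.9267]
```

View pics/w12.png

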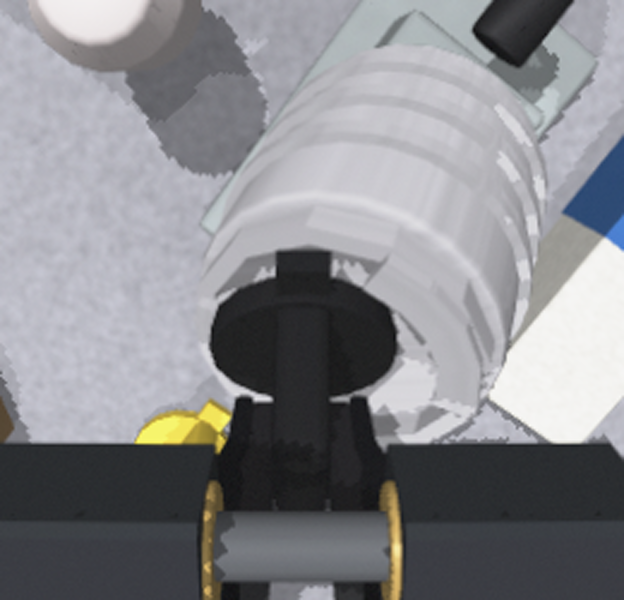

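The cap has snapped flat into the pads (11.8 mm) and is coming off. I'll continue along the drum axis.

```bash
python3 -m creep '[[[-1.6,-4.2,-2.1],0,0],[[-3,-8,-4],0,0],[[-3,-8,-4],0,0],[[-3,-10,-4],0,0],[[0,-20,0],0,0],[[0,-25,0],0,0],[[0,-25,0],0,0],[[0,0,0],0,0]]'; python3 -c "
from h import *
show();c=robot.camera('wrist')
crop(c,(100,40,410,340),2.,'w13');crop(robot.camera('scene'),(220,30,400,200),3.5,'s13')"
```

```text
time: 14.7
position: [0.5057, 0.2269, 0.2713]
tool_rot: [-0.662, 0.242, -0.247, 0.665]
ft_force: [1.1, 0.6, 0.2]
grip_width: 0.0117
14.7 [0.5057 0.2269 0.2713] [ 0.7612 -0.6486  0.0045] [1.1277 0.6234 0.161 ] 0.011688364402405671 [0.22   0.3732 1.5581 0.0001 1.2026 0.9257]
```

View pics/w13.png

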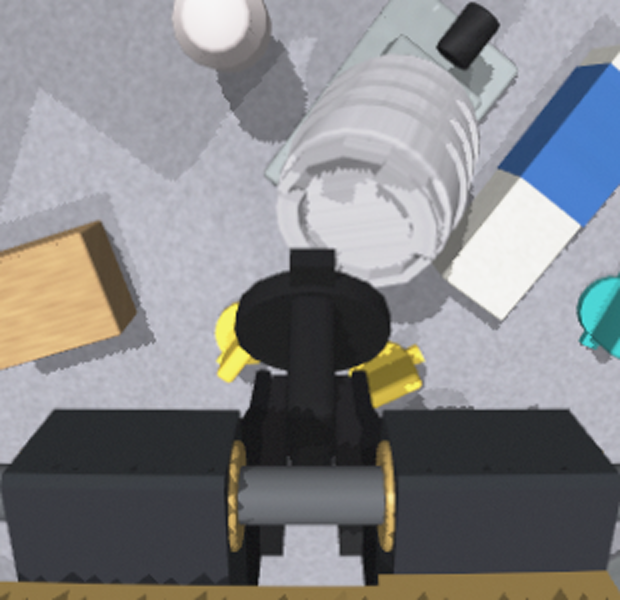

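View pics/s13.png

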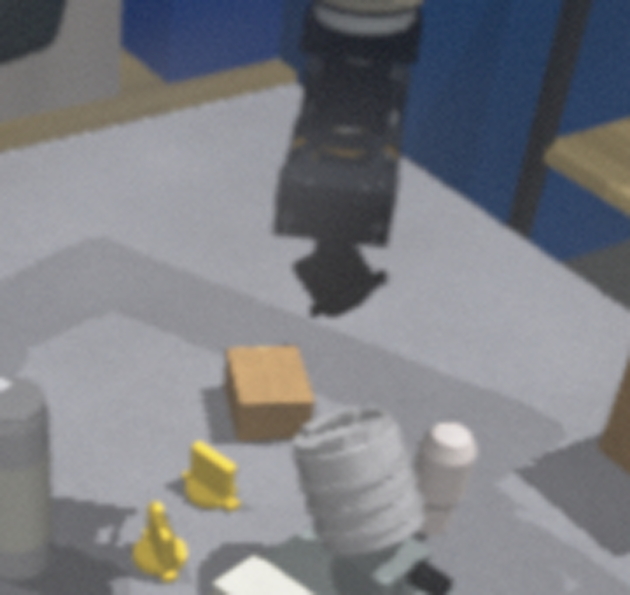

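The cap is held, tilted about 24° in the wing plane, with its high side away from the camera's near edge. I'll turn to the drawer's yaw and carry it over high.

```bash
python3 -m creep '[[[0,0,0],0.14,0],[[0,0,0],0.14,0],[[0,0,0],0.14,0],[[0,0,0],0.14,0],[[0,0,0],0.14,0],[[0,0,0],0.14,0],[[0,0,0],0.146,0],[[0,0,0],0,0]]'; python3 - <<'E'
from h import *
plan([.495,-.179,.25],-1.693)
E
```

```text
time: 15.6
position: [0.5028, 0.226, 0.2654]
tool_rot: [-0.47, 0.53, -0.529, 0.468]
ft_force: [0.2, 0.6, -0.6]
grip_width: 0.0118
pos [0.5028 0.226  0.2654] toolaxes x [-0.1207 -0.9927  0.0014] y [-0.0041 -0.0009 -1.    ] jawyaw -1.6918129539360984 q6 1.9113939242308617
turn 0.001 rows 0.007913640426010875 then shift [402.8733  15.8363  41.6555] mm; if shift w/o turn [402.9225  15.8363  41.1772]
```

```bash
python3 -m creep '[[[40,0,4],0,0],[[50,0,5],0,0],[[50,0,5],0,0],[[50,0,5],0,0],[[50,0,5],0,0],[[50,0,5],0,0],[[50,0,5],0,0],[[40,0,5],0,0]]'; python3 -m creep '[[[15,5,2],0,0],[[0,5,0],0,0],[[0,0,0],0,0],[[0,0,0],0,0]]';  python3 - <<'E'
from h import *
show();c=robot.camera('wrist')
crop(c,(0,0,512,384),1.5,'w14');crop(robot.camera('scene'),(90,80,290,340),2.3,'s14')
plan([.5304,-.1833,.12],-1.693)
E
```

```text
time: 16.4
position: [0.496, -0.1565, 0.2663]
tool_rot: [-0.47, 0.529, -0.528, 0.469]
ft_force: [0.7, -0.4, -1.6]
grip_width: 0.0115
time: 16.8
position: [0.4967, -0.1671, 0.2565]
tool_rot: [-0.47, 0.53, -0.528, 0.469]
ft_force: [0.9, 0.4, -1.1]
grip_width: 0.012
16.8 [ 0.4967 -0.1671  0.2565] [-0.1183 -0.993  -0.0017] [ 0.8884  0.3632 -1.0654] 0.011984500348650241 [-0.5383  0.351   1.6415  0.0007  1.1518  1.1508]
pos [ 0.4972 -0.1674  0.2571] toolaxes x [-0.118  -0.993  -0.0006] y [-0.0004  0.0006 -1.    ] jawyaw -1.6891156889500243 q6 1.1508536335985704
turn 0.004 rows 0.0258954069998385 then shift [ 11.8266 137.1061  34.9243] mm; if shift w/o turn [ 11.9621 137.1061  34.8781]
```

View pics/w14.png

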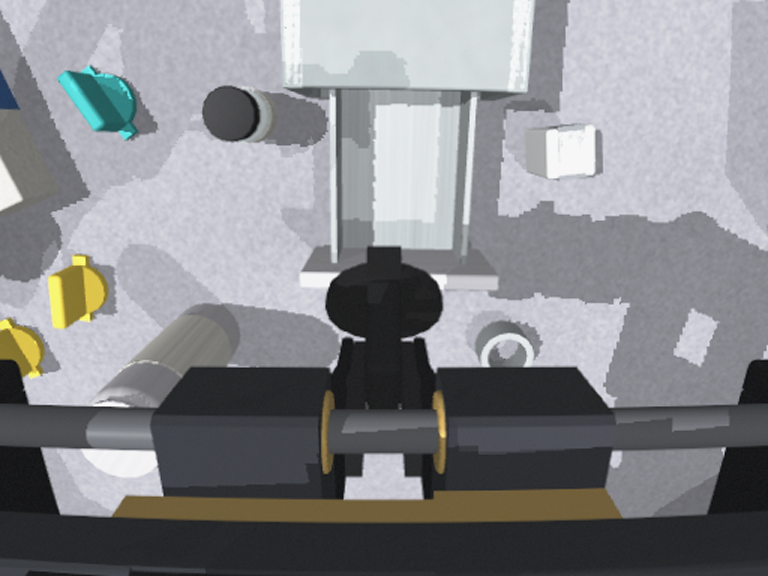

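View pics/s14.png

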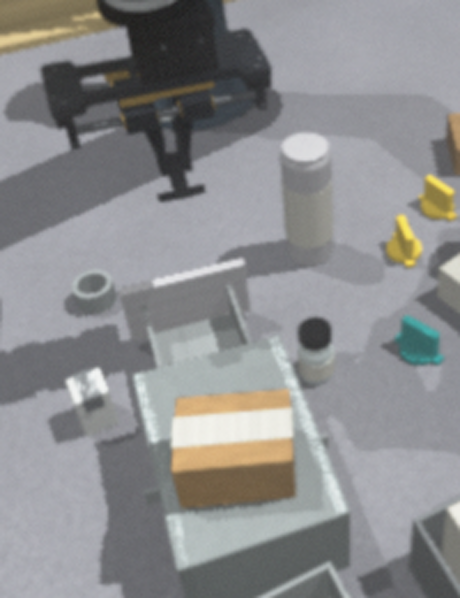

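```bash
python3 - <<'E'
from h import *
c=robot.camera('wrist');p=lambda u,v,z:onz(c,u/1.5,v/1.5,z)
a,b=p(283,88,.1),p(533,92,.1);print("roof",a,b,(a+b)/2)
a,b=p(302,274,.092),p(498,279,.092);print("panel top outer",a,b,(a+b)/2,np.linalg.norm(a-b))
a,b=p(308,248,.092),p(490,252,.092);print("panel top inner",a,b,(a+b)/2,np.linalg.norm(a-b))
a,b=p(336,180,.066),p(470,180,.066);print("walls",a,b,(a+b)/2)
E
```

```text
roof [ 0.611  -0.1188  0.1   ] [ 0.5909 -0.2708  0.1   ] [ 0.6009 -0.1948  0.1   ]
panel top outer [ 0.4902 -0.1094  0.092 ] [ 0.4705 -0.2443  0.092 ] [ 0.4803 -0.1769  0.092 ] 0.1363568182991696
panel top inner [ 0.508  -0.1166  0.092 ] [ 0.4905 -0.2398  0.092 ] [ 0.4992 -0.1782  0.092 ] 0.12446700547483962
walls [ 0.5487 -0.1395  0.066 ] [ 0.5376 -0.2337  0.066 ] [ 0.5431 -0.1866  0.066 ]
```

The measured panel and walls match the expected drawer pose within 3 mm, with the drawer about 0.117 open. I'll lower the cap in.

```bash
python3 -m creep '[[[6,0,18],0,0],[[6,0,17],0,0],[[0,40,0],0,0],[[0,40,0],0,0],[[0,40,0],0,0],[[0,17,0],0,0],[[0,0,0],0,0]]';  python3 - <<'E'
from h import *
show();c=robot.camera('wrist')
crop(c,(80,0,430,384),1.5,'w15');crop(robot.camera('scene'),(110,140,240,300),3.6,'s15')
plan([.5304,-.1833,.065],-1.693)
E
```

```text
time: 17.65
position: [0.5289, -0.1834, 0.1176]
tool_rot: [-0.47, 0.531, -0.527, 0.469]
ft_force: [-0.4, 0.2, -0.2]
grip_width: 0.0118
17.65 [ 0.5289 -0.1834  0.1176] [-0.1195 -0.9928 -0.0027] [-0.4253  0.1919 -0.1606] 0.011765928291225426 [-0.5335  0.5876  1.6874  0.0001  0.8731  1.157 ]
pos [ 0.5312 -0.1851  0.1206] toolaxes x [-0.1198 -0.9928  0.0003] y [ 0.0007 -0.0003 -1.    ] jawyaw -1.6908622796762627 q6 1.1569620327778085
turn 0.002 rows 0.014251468824915866 then shift [-1.6486 55.6369 -1.0935] mm; if shift w/o turn [-1.651  55.6369 -1.09  ]
```

View pics/w15.png

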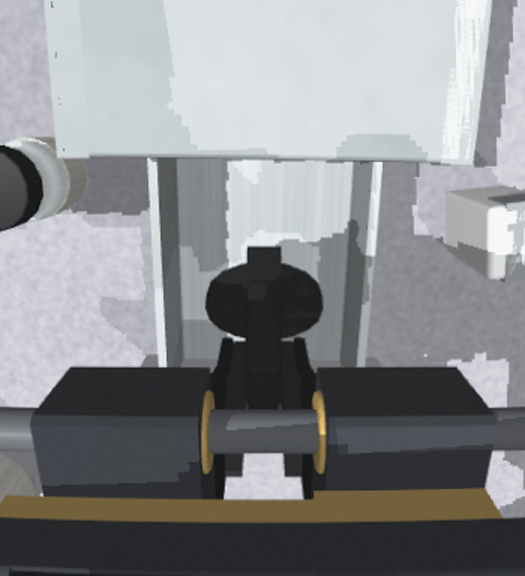

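View pics/s15.png

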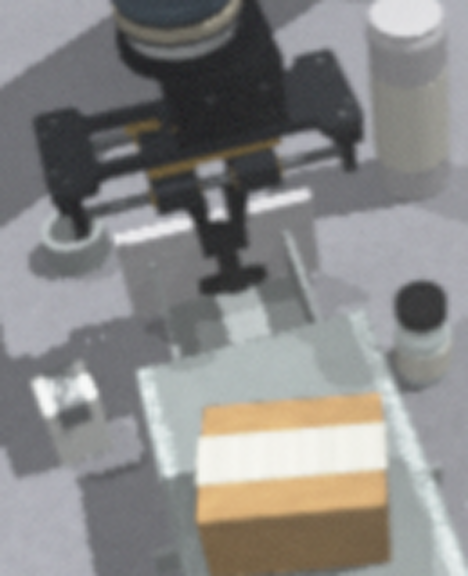

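The cap is centred between the drawer walls and clear of the roof edge. Lowering it to touch.

```bash
python3 -m creep '[[[0,25,0],0,0],[[0,22,0],0,0],[[0,8,0],0,0],[[0,0,0],0,0]]'; python3 -m creep '[[[0,3,0],0,0],[[0,0,0],0,0]]';python3 -m creep '[[[0,3,0],0,0],[[0,0,0],0,0]]'
```

```text
time: 18.15
position: [0.5309, -0.1854, 0.0656]
tool_rot: [0.469, -0.529, 0.529, -0.469]
ft_force: [0.7, -0.0, -0.8]
grip_width: 0.0117
time: 18.35
position: [0.5314, -0.1858, 0.0632]
tool_rot: [0.469, -0.529, 0.53, -0.469]
ft_force: [-0.0, 0.0, -1.6]
grip_width: 0.0119
time: 18.55
position: [0.531, -0.1857, 0.0596]
tool_rot: [0.469, -0.529, 0.53, -0.469]
ft_force: [0.5, 0.9, -0.2]
grip_width: 0.0116
```

```bash
for i in 1 2; do python3 -m creep '[[[0,2,0],0,0],[[0,0,0],0,0]]' 10; done
```

```text
time: 18.75
position: [0.532, -0.186, 0.0586]
tool_rot: [0.468, -0.528, 0.531, -0.469]
ft_force: [0.9, 1.0, 6.2]
grip_width: 0.0121
time: 18.95
position: [0.5333, -0.1862, 0.0574]
tool_rot: [0.467, -0.527, 0.532, -0.47]
ft_force: [1.1, 1.5, 9.6]
grip_width: 0.012
```

The low edge touched at z≈0.058, where I predicted it. I'll press on with a light grip so the cap pivots level.

```bash
python3 -m creep '[[[0,0,0],0,0],[[0,2,0],0,0],[[0,2,0],0,0],[[0,0,0],0,0]]' 3;  python3 -m creep '[[[0,2,0],0,0],[[0,2,0],0,0],[[0,0,0],0,0]]' 3; python3 - <<'E'
from h import *
show();c=robot.camera('wrist')
crop(c,(80,0,430,384),1.5,'w16')
E
```

```text
time: 19.35
position: [0.5308, -0.1857, 0.0511]
tool_rot: [0.469, -0.529, 0.53, -0.469]
ft_force: [0.6, 0.0, 3.7]
grip_width: 0.0124
time: 19.65
position: [0.5305, -0.1856, 0.0467]
tool_rot: [-0.469, 0.529, -0.529, 0.469]
ft_force: [2.3, -1.5, 3.1]
grip_width: 0.012
19.65 [ 0.5305 -0.1856  0.0467] [-0.1209 -0.9927  0.0001] [ 2.2875 -1.5479  3.0972] 0.011995110245310308 [-0.5352  0.7032  1.7231 -0.0003  0.7155  1.157 ]
```

View pics/w16.png

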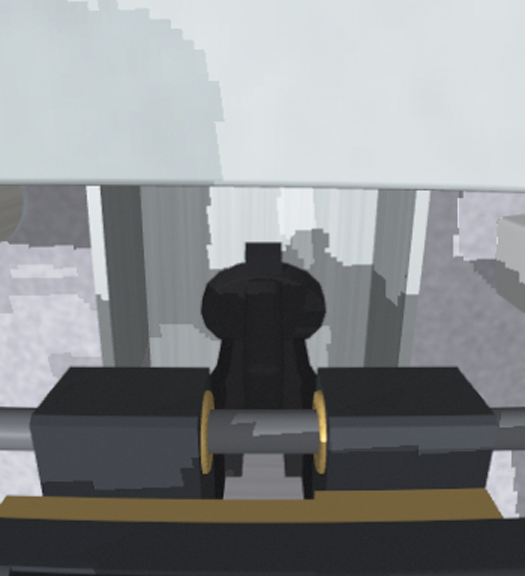

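```bash
python3 -m creep '[[[0,2,0],0,0],[[0,0,0],0,0.2],[[0,0,0],0,0.25],[[0,0,0],0,0.3],[[0,0,0],0,0.35]]' 3; python3 - <<'E'
from h import *
show();c=robot.camera('wrist')
crop(c,(80,0,430,384),1.5,'w17')
E
```

```text
time: 20.2
position: [0.5301, -0.1851, 0.0449]
tool_rot: [-0.469, 0.53, -0.529, 0.469]
ft_force: [-0.1, 0.8, -0.0]
grip_width: 0.0267
20.2 [ 0.5301 -0.1851  0.0449] [-0.1209 -0.9927 -0.0005] [-0.1459  0.7931 -0.0163] 0.026727059228470275 [-0.5349  0.7062  1.7243  0.      0.7122  1.1571]
```

View pics/w17.png

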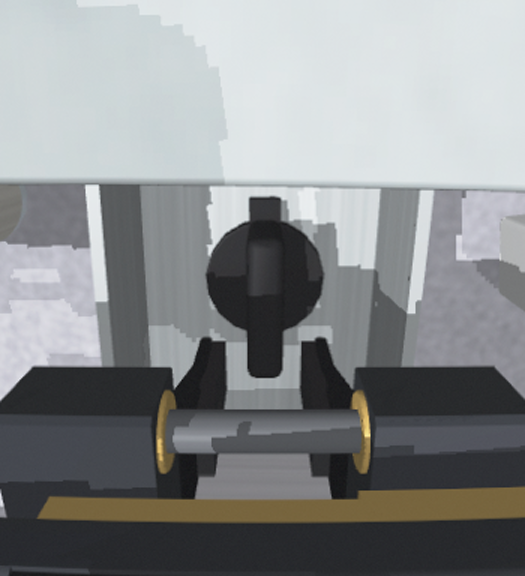

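The cap now lies flat, wing up, between the open fingers. I'll lift clear and check.

```bash
python3 -m creep '[[[0,-10,0],0,0.35],[[0,-30,0],0,0.35],[[0,-40,0],0,0.35],[[0,-45,0],0,0.35],[[0,-45,-20],0,0.1],[[0,0,-40],0,0],[[0,0,0],0,0]]' 10; python3 - <<'E'
from h import *
show();c=robot.camera('wrist')
crop(c,(100,0,400,220),2.6,'w18');crop(robot.camera('scene'),(110,140,240,300),3.6,'s18')
p=lambda u,v,z:onz(c,100+u/2.6,v/2.6,z)
E
```

```text
time: 20.95
position: [0.466, -0.1758, 0.2166]
tool_rot: [-0.469, 0.531, -0.528, 0.468]
ft_force: [0.1, 0.4, -0.7]
grip_width: 0.0143
20.95 [ 0.466  -0.1758  0.2166] [-0.1213 -0.9926 -0.0013] [ 0.0553  0.3868 -0.6534] 0.014270989767386806 [-0.5851  0.3676  1.749  -0.0007  1.0291  1.1077]
```

View pics/w18.png

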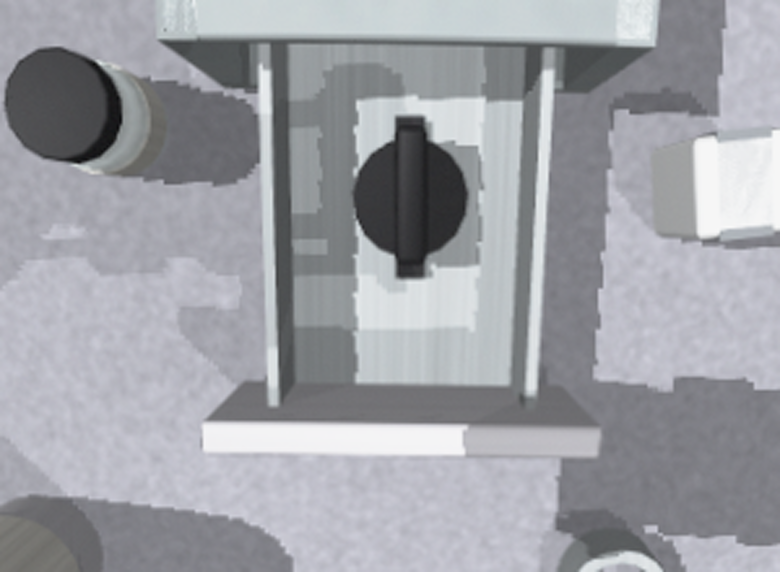

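View pics/s18.png

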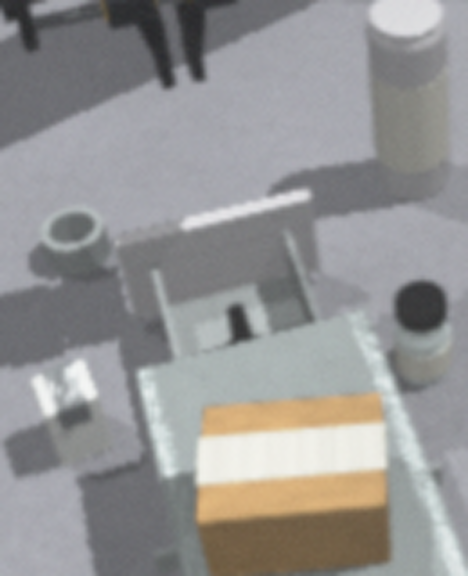

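```bash
python3 - <<'E'
from h import *
c=robot.camera('wrist')
p=lambda u,v,z:onz(c,100+u/2.6,v/2.6,z)
cap=p(411,195,.026); l1=p(411,117,.024);l2=p(411,277,.024)
a,b=p(203,424,.092),p(601,429,.092);o1,o2=p(203,452,.092),p(600,456,.092)
xu=np.array([.9925,-.122,0]);yu=np.array([.122,.9925,0])
print(cap,"lug span",np.linalg.norm(l1-l2),"panel in",(a+b)/2,np.linalg.norm(a-b),"out",(o1+o2)/2)
m=(o1+o2)/2; print("cap wrt drawer_in x",(cap-m)@xu-.072,"y",(cap-m)@yu, "drawer", (np.array([.585,-.19,0])-m)@xu)
plan([*(m-.035*xu)[:2],.2],-1.693); plan([*(m-.035*xu)[:2],.05],-1.693)
E
```

```text
[ 0.563  -0.1916  0.026 ] lug span 0.06088451560124408 panel in [ 0.4863 -0.1788  0.092 ] 0.13706777838072529 out [ 0.4766 -0.1774  0.092 ]
cap wrt drawer_in x 0.015563560079353694 y -0.0035705897737025715 drawer 0.10915778188942242
pos [ 0.4713 -0.1784  0.2158] toolaxes x [-0.1213 -0.9926  0.0006] y [ 0.0015 -0.0008 -1.    ] jawyaw -1.692358717132007 q6 1.108308680156878
turn 0.001 rows 0.004275219119954285 then shift [ -1.5834  15.7945 -29.9121] mm; if shift w/o turn [ -1.6026  15.7945 -29.911 ]
pos [ 0.4713 -0.1784  0.2158] toolaxes x [-0.1213 -0.9926  0.0006] y [ 0.0015 -0.0008 -1.    ] jawyaw -1.692358717132007 q6 1.108308680156878
turn 0.001 rows 0.004275219119954285 then shift [ -1.6747 165.7943 -30.1452] mm; if shift w/o turn [ -1.6941 165.7943 -30.1441]
```

The cap is at (+16, −4) mm in drawer_in and its lug span measures 61 mm (62 expected), so it sits flat and within limits. Next: go in front of the panel and push it shut gently.

```bash
python3 -m creep '[[[-1,0,-20],0,0],[[-1,0,-14],0,0],[[0,40,0],0,0],[[0,45,0],0,0],[[0,45,0],0,0],[[0,34,0],0,0],[[0,0,0],0,0]]'; python3 -m creep '[[[0,0,5],0,0],[[0,0,5],0,0],[[0,0,5],0,0],[[0,0,5],0,0],[[0,0,6],0,0],[[0,0,7],0,0],[[0,0,8],0,0]]'
```

```text
time: 21.8
position: [0.4358, -0.1707, 0.0469]
tool_rot: [-0.47, 0.533, -0.526, 0.468]
ft_force: [-0.3, -0.3, 0.1]
grip_width: 0.0006
time: 22.5
position: [0.4783, -0.1769, 0.0514]
tool_rot: [-0.469, 0.53, -0.529, 0.469]
ft_force: [-2.4, -0.3, 1.1]
grip_width: 0.0006
```

```bash
python3 -m creep '[[[0,0,8],0,0],[[0,0,8],0,0],[[0,0,8],0,0],[[0,0,8],0,0],[[0,0,8],0,0],[[0,0,8],0,0],[[0,0,8],0,0],[[0,0,8],0,0]]'; python3 -m creep '[[[0,0,7],0,0],[[0,0,6],0,0],[[0,0,5],0,0],[[0,0,5],0,0],[[0,0,4],0,0],[[0,0,2],0,0],[[0,0,0],0,0]]'
```

```text
time: 23.3
position: [0.5412, -0.1849, 0.0509]
tool_rot: [-0.469, 0.53, -0.529, 0.468]
ft_force: [-5.9, -2.3, 1.1]
grip_width: 0.0007
time: 24.0
position: [0.5701, -0.1886, 0.0509]
tool_rot: [-0.469, 0.53, -0.529, 0.468]
ft_force: [-4.5, -1.9, -0.3]
grip_width: 0.0005
```

```bash
python3 -m creep '[[[0,0,4],0,0],[[0,0,4],0,0],[[0,0,2],0,0],[[0,0,0],0,0]]'; python3 -m creep '[[[0,0,2],0,0],[[0,0,0],0,0]]'; python3 -m creep '[[[0,0,2],0,0],[[0,0,0],0,0]]'
```

```text
time: 24.4
position: [0.5796, -0.1895, 0.0508]
tool_rot: [-0.469, 0.53, -0.529, 0.468]
ft_force: [-4.2, -2.9, 0.2]
grip_width: 0.0004
time: 24.6
position: [0.581, -0.1897, 0.0508]
tool_rot: [-0.47, 0.53, -0.528, 0.468]
ft_force: [-5.1, -2.6, 0.5]
grip_width: 0.0006
time: 24.8
position: [0.5824, -0.1899, 0.0508]
tool_rot: [-0.47, 0.531, -0.528, 0.468]
ft_force: [-5.9, -2.9, 1.7]
grip_width: 0.0006
```

```bash
python3 -m creep '[[[0,0,2],0,0],[[0,0,0],0,0]]';python3 -m creep '[[[0,0,2],0,0],[[0,0,0],0,0]]'
```

```text
time: 25.0
position: [0.5823, -0.1898, 0.0508]
tool_rot: [-0.471, 0.532, -0.526, 0.467]
ft_force: [-11.9, -3.2, 5.8]
grip_width: 0.0005
time: 25.2
position: [0.5823, -0.1898, 0.0508]
tool_rot: [-0.472, 0.533, -0.525, 0.466]
ft_force: [-15.8, -3.4, 8.9]
grip_width: 0.0006
```

The drawer is on its stop: the force has risen to 16 N with no further travel. Backing off gently now.

```bash
python3 -m creep '[[[0,0,-5],0,0],[[0,0,-6],0,0],[[0,0,-10],0,0],[[0,0,-20],0,0],[[0,0,-30],0,0],[[0,-30,-10],0,0],[[0,-40,0],0,0],[[0,-20,0],0,0]]'; python3 - <<'E'
from h import *
show();c=robot.camera('wrist')
crop(c,(0,0,512,384),1.5,'w19');crop(robot.camera('top'),(90,100,390,300),2.6,'t19')
E
```

```text
time: 26.0
position: [0.5096, -0.1812, 0.144]
tool_rot: [0.468, -0.528, 0.531, -0.47]
ft_force: [1.3, -0.8, 0.1]
grip_width: 0.0004
26.0 [ 0.5096 -0.1812  0.144 ] [-0.1212 -0.9926  0.0016] [ 1.288  -0.8376  0.0758] 0.00039921987786943646 [-0.5488  0.5226  1.7248  0.0011  0.8882  1.1427]
```

View pics/w19.png

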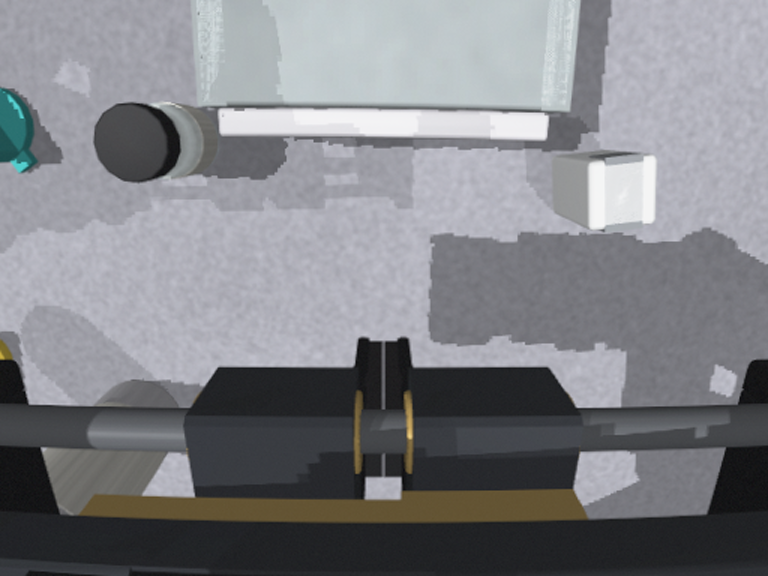

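View pics/t19.png

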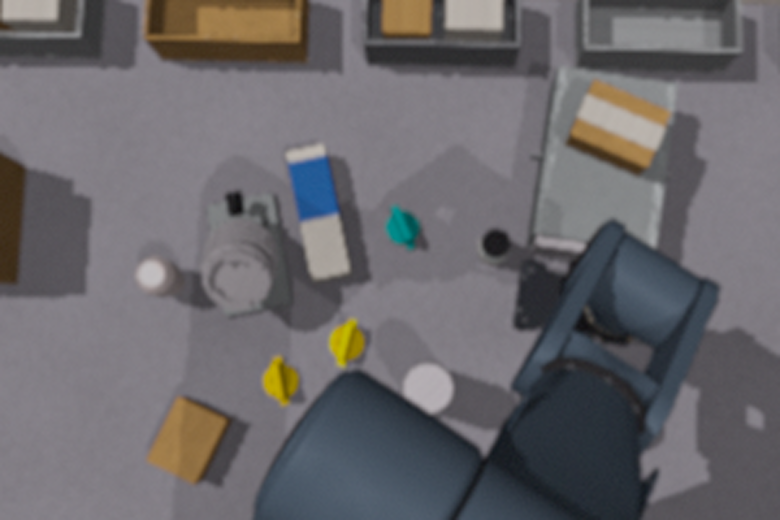

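```bash
python3 -m creep '[[[0,-10,0],0,0],[[0,0,0],0,0],[[0,0,0],0,0],[[0,0,0],0,0]]'; python3 - <<'E'
from h import *
c=robot.camera('wrist'); show()
im=c["pixels"]; col=im[:,215:300:20].astype(int).sum(2)
# front bright strip: bottom edge row at several columns, ray onto z=.092
for u in (160,200,240,300,350):
    g=im[60:120,u].astype(int).sum(1); d=np.diff(g); v=60+np.argmin(d)+.5
    P=onz(c,u,v,.092); print(u,v,P,(np.array([.585,-.19])-P[:2])@[.9925,-.122])
E
```

```text
time: 26.5
position: [0.5075, -0.1803, 0.1502]
tool_rot: [-0.469, 0.53, -0.529, 0.469]
ft_force: [0.5, 0.6, -1.0]
grip_width: 0.0006
26.55 [ 0.5075 -0.1803  0.1502] [-0.1209 -0.9927 -0.0008] [ 0.0693  0.8023 -0.0884] 0.0008085212170182688 [-0.549   0.5133  1.7193  0.0001  0.9108  1.1429]
160 86.5 [ 0.5972 -0.1287  0.092 ] -0.004667979135367729
200 85.5 [ 0.5945 -0.1545  0.092 ] -0.005058664318264368
240 86.5 [ 0.5906 -0.18    0.092 ] -0.004340882450813362
300 87.5 [ 0.5854 -0.2182  0.092 ] -0.003823162368691854
350 88.5 [ 0.5811 -0.2504  0.092 ] -0.0035141921290510413
```

The automatic edge reads about 4 mm further in than my hand-picked one. I'll run the same detector on the first latched picture to see whether that is bias.

```bash
python3 - <<'E'
from h import *
c=robot.camera('wrist'); o=robot.get_obs()
Rt=R.from_quat(o["tool_rot"]); rel=Rt.inv().apply(c["position"]-o["position"]); rr=Rt.inv()*R.from_quat(c["rotation"])
im1=cv2.resize(cv2.imread("pics/w1.png"),(512,384),interpolation=cv2.INTER_AREA)
R1=R.from_quat([0.469,-0.527,0.53,-0.47]); c1=dict(c); c1["position"]=np.array([0.5301,-0.1859,0.1624])+R1.apply(rel); c1["rotation"]=(R1*rr).as_quat()
for n,cc,im,lo,hi in(("now",c,c["pixels"],60,120),("w1",c1,im1,100,140)):
    for u in (180,240,300,340):
        g=im[lo:hi,u].astype(int).sum(1); d=np.diff(g); v=lo+np.argmin(d)+.5
        P=onz(cc,u,v,.092); 
        print(n,u,v,(np.array([.585,-.19])-P[:2])@[.9925,-.122])
crop(c,(130,40,400,130),2.8,"w20"); cv2.imwrite("pics/w21.png",cv2.resize(im1[70:160,130:400],None,fx=2.8,fy=2.8))
E
```

```text
now 180 85.5 -0.005186016383434157
now 240 86.5 -0.004367601043930426
now 300 87.5 -0.003848685034883089
now 340 68.5 -0.01580725058073852
w1 180 120.5 -0.004759178382407332
w1 240 120.5 -0.004755339415952017
w1 300 121.5 -0.004277095877189173
w1 340 122.5 -0.0038456725484238624
```

View pics/w20.png

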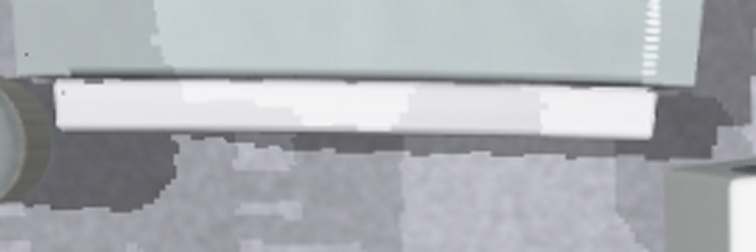

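View pics/w21.png

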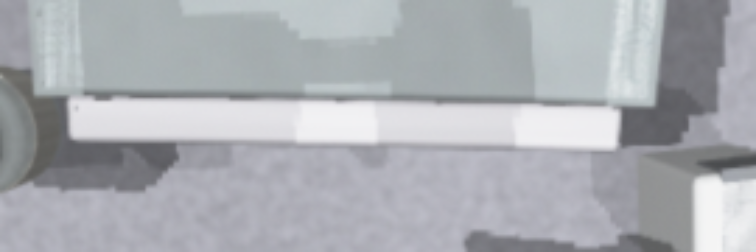

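The same detector gives the same offset, within about 0.5 mm, in the picture taken when the drawer was first latched. So the drawer is back at 0 and the 4 mm was bias in my hand-picked edge. The arm is clear of everything, so I'm handing in.

```bash
python3 -c "
from rig import robot
print(robot.hand_in())"
```

```text
the job is handed in; nothing more can be done
None
```

I opened the drawer, put the bayonet cap in it, pushed it shut, and handed the job in at about 26.6 s. The hand-in reports no verdict.

**What I did**
- I pressed the drawer front in about 6.5 mm and it sprang out. I hooked the panel from behind and pulled the drawer to about 0.11–0.12 m.
- I gripped the wing, turned the cap about 85° counter-clockwise and drew it off along the drum axis.
- I lowered it into the drawer with its low edge first, let it pivot level under a light grip, and let go.
- I pushed the drawer to its stop, where the force rose to 16 N, and backed off.

**Last checks**
- **Cap:** it lay flat, wing up, at about +16 mm (x) and −4 mm (y) from drawer_in. Its lug span measured 61 mm against 62 mm. I could not see it again once the drawer was shut.
- **Drawer:** the front edge is within about 0.5 mm of where it was when first latched, except for one of four sample columns where the edge detector picked the wrong line. An apparent 4 mm offset at first was an error in my hand-picked reference edge; the same detector on the first picture showed it too.
- **Bystanders:** none looked moved or tipped in the last top view, by eye only. The steel ring was hidden under the arm in that view, and was standing normally in the scene view after I let go of the cap.
- **Robot:** the tool stood clear at the end and the force reading was about zero.

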